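# Put the flatbread press back together

## Robot

A 6-joint arm with a two-finger parallel gripper is mounted at the origin on a cart in front of the work surface, level with it; the furniture and walls round the work are solid. World frame = base frame: x ahead of the robot, y to its left, z up, the work surface at z = 0. Lengths are in mm, angles in rad, forces in N, time in s.
With the tool pointing down it reaches from about 350 to 925 mm from the base axis. Payload 6.4 kg.
Tool frame: the origin (TCP) lies where the fingers leave the gripper's body, on its centre line; the fingertips stand 73 mm ahead of it and the grasp point (between the pads) lies 54 mm ahead of it; z points along the fingers, y is the line along which they close (so a half turn about z gives the same grasp; the last joint's range is limited). The gripper opens to 85 mm and grips with 20 to 120 N. Pads are 22 mm wide; open, the fingers measure 114 mm over their backs; the gripper's body (76 mm by 85 mm) begins 54 mm behind the grasp point. The pads swing forward as they close: fully open they stand 13 mm farther back than shut.
Start: joints at [1.132, 0.245, 1.558, -0, 1.339, -0.174], TCP at [170.112, 627.357, 303.89] pointing down, gripper open.
Joint ranges: [-3.13, 3.13], [-1.02, 2.26], [0.13, 2.54], [-0.95, 4.09], [0.21, 2.88], [-2.74, 2.74]. Speed limits (rad/s): [2.57, 2.57, 3.14, 3.14, 3.14, 3.14].

## Interface

Orientations are given as a unit quaternion [x, y, z, w].
In Python, from bench import r gives the robot as it stands. The module is installed in compiled form; this text tells all that it offers. Calls block until the motion is done:
- r.move_pose(position, orientation): joint-space move of the TCP to a pose.
- r.move_linear(position, rotation=None, v=150, threshold=None): straight line of the TCP; rotation=None keeps the orientation; v is the mean speed in mm/s. With threshold (N) it stops when the force on the tool has changed by that much, and returns True; else False.
- r.movej(angles): joint-space move.
- r.gripper_open() and r.close_gripper(newtons=None): open the fingers fully, or close them until they stop; newtons is the grip in N (None keeps the last).
- r.wait(seconds).
- r.inverse_kinematics(position, orientation): joint angles nearest the present ones, or None.
- r.get_image(name): name is "scene" or "top" or "wrist"; returns a dict with "pixels" (400x640x3 uint8, red, green, blue), "fx", "fy", "cx", "cy" (pixels), "k1" (the pictures are not rectified: a ray, as slopes to the right and down, at radius r is drawn at 1 + k1 r^2 times it, then the intrinsics apply), "xyz" and "orientation" of the camera in the world. Camera axes: x right, y up, looking along -z (the intrinsics and any distortion apply to the point x, -y, -z); pixel columns grow to the right and rows downward; lengths in mm; the calibration is good to about 2 mm. A picture is of the moment at which its call begins. There is no depth.
A pose or a line that the arm cannot do raises r.Unreachable and nothing moves.
- r.hand_in(): hands the job in; it is judged then, once.
Trained networks look in a picture, given as the dict that the camera call returned (one of the last four; its "shot" number tells which), for a name from the list of things; names that differ only in an ending like _2 or _b are one class to them, and where a whole thing is asked for, a point or a joint stands for the part that bears it (a point fixed in the world has none). Each returns a list of dicts, best first, with "conf" (0 to 1); they miss things now and then, are a little off and sometimes report something else, mostly with a low value. They report only what shows in the picture. A call takes as long as a camera call.
- r.recognise(picture, thing): "uv" ([column, row] in pixels, amid what is visible of it).
- r.mark_of(picture, thing): "uv" ([column, row] in pixels: a listed point, or the origin of a listed thing).
Readings, each from a call of its own:
- r.read_t(): time.
- r.read_qpos(): joint angles.
- r.read_joint_vel(): joint speeds.
- r.read_effort(): joint torques, N m.
- r.read_tcp_pos(): TCP position.
- r.read_ee_rot(): TCP orientation.
- r.read_wrist_force(): force on the tool from outside, world axes, zero at the start.
- r.read_torque(): the same for the moment, N m.
- r.read_opening(): opening from 0.0 (shut) to 1.0 (fully open).
- r.read_finger_force(): force on a finger pad.
Only numpy, scipy, OpenCV 4.12 (cv2) and the standard library are available. Lean on these libraries where they do the work, as an engineer would, in place of code of your own. Each camera call takes 0.05 s, during which the arm holds its last target. There are 200 camera calls.

## Task

Put the washed flatbread press back together. Lift its top plate straight up off the two pins of the drying stand, keeping it level, lay it gently on the press base with its hinge knuckle between the two lugs and let go; then take the hinge pin from its rest and thread it through lug, knuckle and lug until its collar is against the outer lug, and let go. Leave the jar, shaker, mug and tin standing where they are.

Things in the scene. Friction and masses are not known exactly. Their poses are not given: they have to be found in the camera images.
- press_base: Dark iron base of the press, fixed. Origin: centre of the underside of its 140 mm square; x to the hinge end, y along the hinge axis, z up. Flat top 30 mm above the worktop, continued as a 92 mm wide tongue to x = 125. On the tongue two square lugs (x 90 to 120, y 30 to 46 and -46 to -30, z 30 to 60), each with a round 16 mm hole along y at x = 105, z = 45. The pin may enter from either side.
- hinge_centre (a point): Point on the base's hinge axis midway between the lugs: x = 105, y = 0, z = 45 mm in the base's frame; axes as the base's. The free gap between the lugs is 60 mm. The pin's home: its origin here, its axis along y.
- top_plate: Loose green-enamelled metal plate, about 0.5 kg, 130 mm square, 10 mm thick. Origin: centre of the square's underside; x to its hinge knuckle, z up. Two 13 mm holes for the stand's pins at x = 20, y = +/-48. In place it lies flat on the base, its origin 30 mm above the base's and its axes along the base's, knuckle between the lugs with 6 mm free on each side.
- plate_handle (a point): Middle of the red upright handle on the top plate, at x = 20, y = 0, z = 37 mm in the plate's frame, near the centre of mass; axes as the plate's. The handle is 16 mm thick in x, 62 mm long in y, and reaches from 10 to 50 mm above the plate's underside.
- knuckle (a point): Middle of the hole in the top plate's hinge knuckle: x = 105, y = 0, z = 15 mm in the plate's frame; axes as the plate's. The knuckle is a block 30 x 48 x 30 mm (x, y, z), underside flush with the plate's, with a round 16 mm hole along y; an arm 44 mm wide joins it to the square.
- drying_stand: Wooden stand, fixed. Origin: underside centre, straight below the plate's origin at the start, axes as the plate's. The top plate lies on its board (90 x 150 mm, 14 mm high, centred at x = 20). Two upright 10 mm steel pins at x = 20, y = +/-48, tips 60 mm above the worktop: the plate must rise 46 mm to come free.
- hinge_pin: Loose steel pin, 178 mm long, 0.12 kg. Origin on its axis, x to its nose. Shaft 12 mm, tapering from x = 52 to a 5 mm nose at x = 66, which draws the loose plate into line when that is a few mm off. Collar 22 mm wide, x = -52 to -46. Behind it a red handle to x = -112, 14 mm wide in y, 18 mm high in z. Home, the collar's face meets the lug and the origin is at the hinge centre.
- pin_handle (a point): Middle of the hinge pin's red handle, on its axis, 82 mm behind its origin (x = -82 mm); axes as the pin's.
- pin_rest: Wooden rest, fixed. Origin: centre of its underside; axes as the pin's at the start. Board 94 x 44 x 8 mm with two notched uprights at x = +/-36, 48 mm high. The pin lies in the notches, its axis 42 mm above the worktop, its origin over the rest's, its handle overhanging.
- jam_jar: Bystander: jam jar with white lid, 65 mm wide, 94 mm tall, standing behind the press. Origin: centre of its underside.
- salt_shaker: Bystander: glass salt shaker with grey cap, 44 mm wide, 90 mm tall, behind the press. Origin: centre of its underside.
- blue_mug: Bystander: dark-topped white mug, 82 mm wide and 114 mm with handle, 97 mm tall, at the left. Origin: centre of its underside.
- food_tin: Bystander: food tin, 75 mm wide, 110 mm tall, at the left. Origin: centre of its underside.

How it is judged (in metres and radians):
On the way, in this order (a step that is already met when the one before it is completed fails the run):
1. the top plate is off the stand's pins, above them and level (z of top_plate in the frame of drying_stand above 0.062 m and angle between top_plate's own z axis and vertical below 0.15 rad), for 0.05 s.
2. the top plate lies flat on the base, its knuckle between the lugs (hole within 10 mm of the hinge centre), and is let go, the pin not yet moved (distance between knuckle and hinge_centre below 0.01 m and angle between top_plate's own z axis and vertical below 0.06 rad and angle between the x axis of top_plate and the x axis of press_base, either way round below 0.1 rad and contact force between the fingers and top_plate below 0.1 N and distance of hinge_pin from where it was at the start of the episode below 0.02 m), for 0.2 s.
3. the hinge pin is lifted out of its rest (distance of hinge_pin from where it was at the start of the episode above 0.05 m), for 0.05 s.
At the end, for the whole second after the job is handed in: Top plate flat on the base (tilt < 0.06 rad, within 0.1 rad of its direction, knuckle hole within 10 mm of the hinge centre); pin through lug, knuckle and lug (within 0.08 rad of the hinge axis), its collar at the outer lug (origin within 6 mm of the hinge centre); both at rest (distance between knuckle and hinge_centre below 0.01 m and angle between top_plate's own z axis and vertical below 0.06 rad and angle between the x axis of top_plate and the x axis of press_base, either way round below 0.1 rad and distance between hinge_pin and hinge_centre below 0.006 m and angle between the x axis of hinge_pin and the y axis of press_base, either way round below 0.08 rad and linear speed of each of hinge_pin, top_plate below 0.02 m/s); the robot touches nothing.
It fails at once if the top plate is cocked by more than 0.3 rad (angle between top_plate's own z axis and vertical above 0.3 rad).
It fails at once if the top plate is dropped (contact force between the fingers and top_plate below 0.05 N and linear speed of top_plate above 0.5 m/s).
It fails at once if a bystander (jar, shaker, mug, tin) is moved by more than 30 mm or tipped over (distance of any of jam_jar, salt_shaker, blue_mug, food_tin from where it was at the start of the episode above 0.03 m or angle between any of jam_jar, salt_shaker, blue_mug, food_tin's own z axis and vertical above 0.5 rad).
It also fails if it takes over 67 s, if anything falls off the work surface, if the arm or the gripper's body presses on something with over 40 N, if the wrist force passes 120 N, or if a joint passes its speed limit or range.

## Working session

There is one attempt and no reset: what is moved stays moved. The work goes in short steps, each a Python script; the robot and the scene stay as the last script left them, time stands still between calls to the robot, and variables do not carry over. Pictures are saved under pics/ and viewed, at most 11 in all, crops included, and the job is handed in when it is done.

```bash
mkdir -p pics; cat > h.py <<'E'
import numpy as np, cv2
from scipy.spatial.transform import Rotation as R
from bench import r
def ray(im,uv):
    a=np.array([(uv[0]-im["cx"])/im["fx"],(uv[1]-im["cy"])/im["fy"]]); s=a.copy()
    for _ in range(20): s=a/(1+im["k1"]*(s@s))
    d=R.from_quat(im["orientation"]).apply([s[0],-s[1],-1]); return np.array(im["xyz"],float),d/np.linalg.norm(d)
def atz(im,uv,z):
    o,d=ray(im,uv); return o+d*(z-o[2])/d[2]
def proj(im,p):
    c=R.from_quat(im["orientation"]).inv().apply(np.array(p,float)-im["xyz"]); s=np.array([c[0],-c[1]])/-c[2]
    s=s*(1+im["k1"]*(s@s)); return np.array([s[0]*im["fx"]+im["cx"],s[1]*im["fy"]+im["cy"]])
def tri(obs):
    A=0;b=0
    for im,uv in obs:
        o,d=ray(im,uv);P=np.eye(3)-np.outer(d,d);A=A+P;b=b+P@o
    return np.linalg.solve(A,b)
def save(im,n): cv2.imwrite(f"pics/{n}.png",im["pixels"][:,:,::-1])
E
python3 - <<'E'
from h import *
Z=dict(press_base=0,hinge_centre=45,top_plate=14,plate_handle=51,knuckle=29,drying_stand=0,hinge_pin=42,pin_handle=42,pin_rest=0,jam_jar=0,salt_shaker=0,blue_mug=0,food_tin=0)
a=r.get_image("scene");b=r.get_image("top");save(a,"scene0");save(b,"top0")
for im in(a,b):print(np.round(im["xyz"]),im["fx"],im["k1"])
for k,z in Z.items():
    for nm,im in(("scene",a),("top",b)):
        m=r.mark_of(im,k)
        for x in m[:1]:print(k,nm,round(x["conf"],2),np.round(x["uv"]),np.round(atz(im,x["uv"],z)))
print(r.read_ee_rot(),r.read_t())
E
```

```text
[-245. -938.  950.] 510.3876518005263 -0.10877287472765974
[ 330.  121. 1596.] 479.928241668834 -0.1477178244287367
press_base scene 0.95 [304. 253.] [440. -17.   0.]
press_base top 0.81 [367. 243.] [440. -27.   0.]
hinge_centre scene 0.58 [337. 229.] [551. -28.  45.]
hinge_centre top 0.82 [362. 210.] [547.  -6.  45.]
top_plate scene 0.6 [236. 197.] [418. 335.  14.]
top_plate top 0.96 [260. 249.] [417. 325.  14.]
plate_handle scene 0.79 [238. 188.] [425. 329.  51.]
plate_handle top 0.79 [254. 244.] [429. 342.  51.]
knuckle scene 0.64 [333. 227.] [560.   2.  29.]
knuckle top 0.97 [233. 229.] [480. 415.  29.]
drying_stand scene 0.54 [241. 204.] [420. 312.  -0.]
hinge_pin scene 0.83 [348. 289.] [ 415. -240.   42.]
hinge_pin top 0.64 [434. 250.] [ 418. -243.   42.]
pin_handle scene 0.65 [377. 306.] [ 433. -329.   42.]
pin_handle top 0.56 [456. 246.] [ 429. -317.   42.]
pin_rest scene 0.95 [349. 297.] [ 426. -232.   -0.]
pin_rest top 0.69 [428. 249.] [ 424. -234.    0.]
jam_jar scene 0.96 [354. 198.] [749. 120.   0.]
jam_jar top 0.64 [328. 155.] [741. 106.   0.]
salt_shaker scene 0.73 [376. 230.] [684. -61.   0.]
salt_shaker top 0.52 [372. 167.] [702. -47.   0.]
blue_mug scene 0.59 [242. 158.] [582. 579.   0.]
blue_mug top 0.6 [198. 202.] [571. 545.   0.]
food_tin scene 0.8 [201. 175.] [397. 553.   0.]
food_tin top 0.98 [195. 255.] [391. 547.   0.]
[1.32016048e-01 9.91247579e-01 7.68179003e-06 4.43684658e-06] 1.4
```

```bash
python3 - <<'E'
import cv2
a=cv2.imread("pics/top0.png")[120:300,170:490]
cv2.imwrite("pics/top0c.png",cv2.resize(a,None,fx=2.5,fy=2.5,interpolation=cv2.INTER_CUBIC))
a=cv2.imread("pics/scene0.png")[130:330,170:410]
cv2.imwrite("pics/scene0c.png",cv2.resize(a,None,fx=3,fy=3,interpolation=cv2.INTER_CUBIC))
E
```

```text
(no output)
```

View pics/top0c.png

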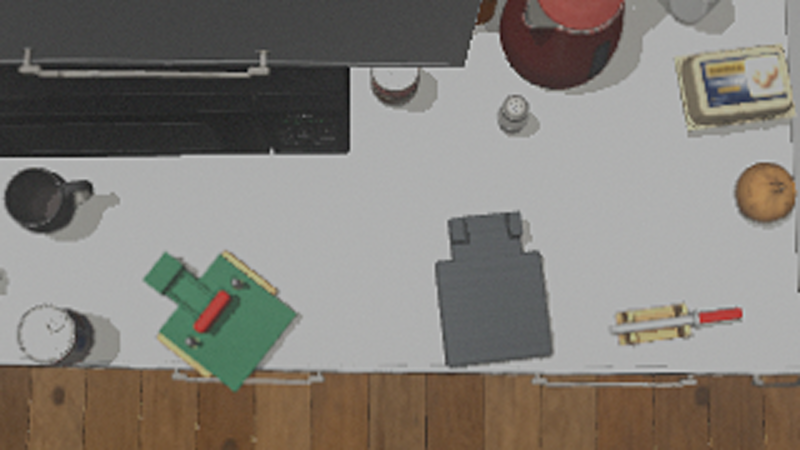

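View pics/scene0c.png

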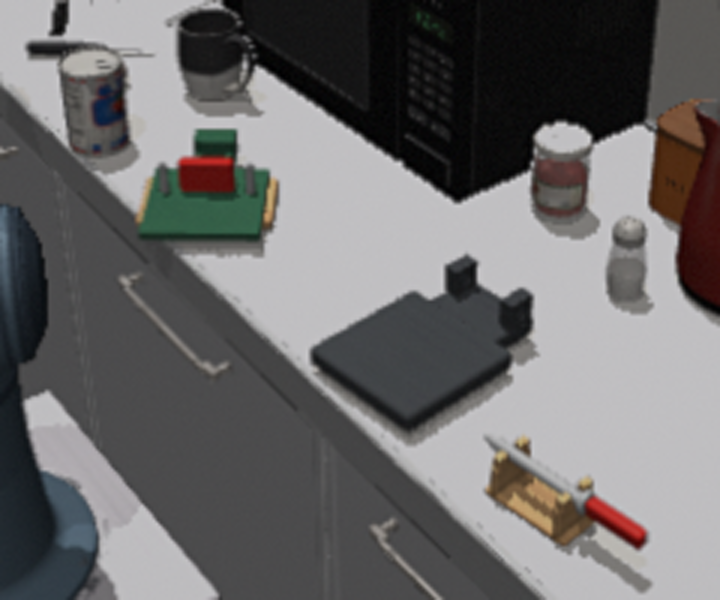

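```bash
cat >> h.py <<'E'
def down(yaw):
    "tool pointing down, tool y along world yaw"
    y=np.array([np.cos(yaw),np.sin(yaw),0]);z=np.array([0,0,-1.]);return R.from_matrix(np.c_[np.cross(y,z),y,z]).as_quat()
def best(p,yaw):
    q0=np.array(r.read_qpos());c=[]
    for k in(0,np.pi):
        j=r.inverse_kinematics(list(p),down(yaw+k).tolist())
        if j is not None:c.append((abs(j[5]),down(yaw+k).tolist(),np.round(j,2)))
    return min(c,key=lambda t:t[0])
E
python3 - <<'E'
from h import *
b=best([425,336,300],0.96);print(b)
r.move_pose([380,280,330],b[1])
im=r.get_image("wrist");save(im,"w1")
print(np.round(im["xyz"]),np.round(R.from_quat(im["orientation"]).as_matrix(),2).tolist(),im["fx"])
for k,z in dict(top_plate=14,plate_handle=51,knuckle=29).items():
    for x in r.mark_of(im,k)[:2]:print(k,round(x["conf"],2),np.round(x["uv"]),np.round(atz(im,x["uv"],z),1))
print(r.read_t())
E
```

```text
(np.float64(0.5003855074289589), [0.3006729383391543, 0.9537273112113857, 0.0, 0.0], array([ 0.46, -0.01,  1.84, -0.  ,  1.31, -0.5 ]))
[312. 328. 400.] [[0.57, -0.78, -0.26], [0.82, 0.54, 0.18], [0.0, -0.32, 0.95]] 306.9000991436171
top_plate 0.61 [364. 167.] [415.8 323.6  14. ]
plate_handle 0.94 [387. 176.] [430.5 340.3  51. ]
knuckle 0.6 [451. 174.] [482.2 407.5  29. ]
3.1083
```

View pics/w1.png

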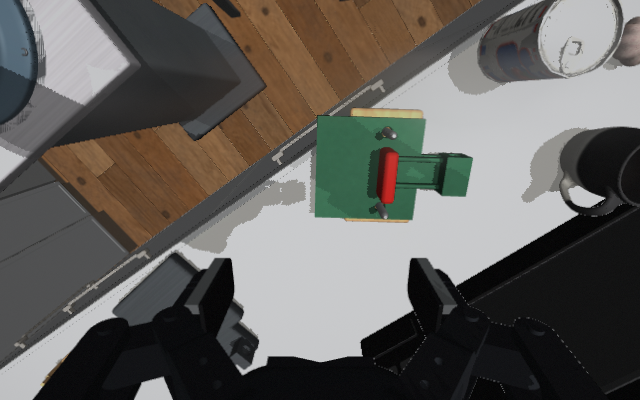

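```bash
cat >> h.py <<'E'
from scipy.optimize import minimize
def box(x0,x1,y0,y1,z0,z1): return np.array([[x,y,z] for x in(x0,x1) for y in(y0,y1) for z in(z0,z1)],float)
PLATE=[box(-65,65,-65,65,0,10),box(60,95,-22,22,0,10),box(90,120,-24,24,0,30),box(12,28,-31,31,10,50)]
BASE=[box(-70,70,-70,70,0,30),box(60,125,-46,46,0,30),box(90,120,30,46,30,60),box(90,120,-46,-30,30,60)]
PIN=[box(-112,-52,-7,7,-9,9),box(-52,-46,-11,11,-11,11),box(-46,52,-6,6,-6,6),box(52,66,-4,4,-4,4)]
def render(im,boxes,p,z,S=4):
    m=np.zeros((400*S,640*S),np.uint8);c,s=np.cos(p[2]),np.sin(p[2]);M=np.array([[c,-s,0],[s,c,0],[0,0,1]])
    for b in boxes:
        uv=np.array([proj(im,M@q+[p[0],p[1],z]) for q in b]);h=cv2.convexHull(np.round((uv+.5)*S).astype(np.int32));cv2.fillConvexPoly(m,h,255)
    return cv2.resize(m,(640,400),interpolation=cv2.INTER_AREA)/255.
def fit(im,mask,boxes,p0,z,marg=25):
    w=cv2.dilate((render(im,boxes,p0,z)>0).astype(np.uint8),np.ones((marg,marg)))
    mk=mask*w
    f=lambda p:np.abs(render(im,boxes,p,z)-mk)[w>0].sum()
    s=np.array([[0,0,0],[8,0,0],[0,8,0],[0,0,.1]])+np.array(p0)
    o=minimize(f,p0,method="Nelder-Mead",options=dict(initial_simplex=s,xatol=.02,fatol=.5,maxiter=250))
    return o.x,o.fun/mk.sum()
def hsv(im): return cv2.cvtColor(im["pixels"],cv2.COLOR_RGB2HSV).astype(int)
def red(im): h=hsv(im);return (((h[...,0]<8)|(h[...,0]>172))&(h[...,1]>140)&(h[...,2]>60))
def green(im): h=hsv(im);return (h[...,0]>55)&(h[...,0]<95)&(h[...,1]>80)&(h[...,2]>25)
E
python3 - <<'E'
from h import *
import pickle
im=r.get_image("wrist")
m=cv2.morphologyEx((red(im)|green(im)).astype(np.uint8),cv2.MORPH_CLOSE,np.ones((9,9)))
pl,e=fit(im,m.astype(float),PLATE,[418,326,.94],14);print("plate",pl,e)
b=best([480,-110,300],0.1);print(b[0],b[2])
r.move_pose([490,-110,330],b[1])
im=r.get_image("wrist");save(im,"w2");print(np.round(im["xyz"]))
for k,z in dict(press_base=0,hinge_centre=45).items():
    for x in r.mark_of(im,k)[:1]:print(k,round(x["conf"],2),np.round(x["uv"]),np.round(atz(im,x["uv"],z),1))
h=hsv(im);d=((h[...,2]<110)).astype(float)
ba,e=fit(im,d,BASE,[440,-22,.08],0);print("base",ba,e,r.read_t())
g=im["pixels"].copy();g[cv2.Canny((render(im,BASE,ba,0)*255).astype(np.uint8),50,150)>0]=[255,0,0];im["pixels"]=g;save(im,"w2o")
E
```

```text
plate [418.67461363 323.68974454   0.92837383] 0.03541985223773806
0.5559736177435588 [-0.46 -0.13  1.96 -0.    1.31 -0.56]
[481. -27. 400.]
press_base 0.91 [286.  90.] [439.1 -26.    0. ]
hinge_centre 0.92 [381.  87.] [545.9 -12.2  45. ]
base [ 4.41604928e+02 -2.53190234e+01  1.23201524e-01] 0.1041532659288536 4.8083
```

View pics/w2o.png

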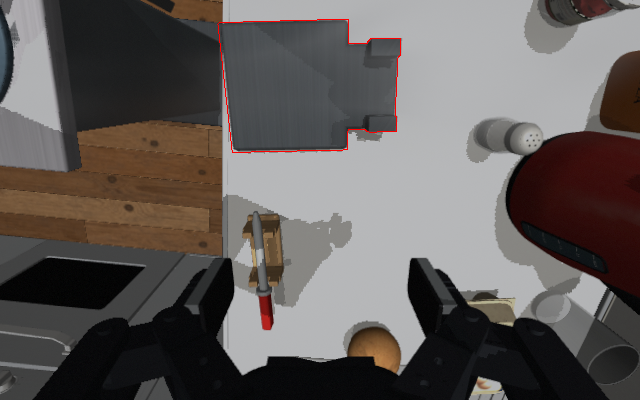

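```bash
python3 - <<'E'
from h import *
x,y,t=418.7,323.7,.928
hx,hy=x+20*np.cos(t),y+20*np.sin(t)
b=best([hx,hy,200],t);r.move_pose([hx,hy,190],b[1])
print(r.read_t(),r.move_linear([hx,hy,105],v=100,threshold=15),r.read_tcp_pos())
r.close_gripper(60);print(r.read_opening(),r.read_finger_force(),r.read_wrist_force(),r.read_tcp_pos())
r.move_linear([hx,hy,125],v=50);print(r.read_wrist_force(),r.read_torque(),r.read_finger_force())
r.move_linear([hx,hy,205],v=100);print(r.read_wrist_force(),r.read_torque(),r.read_finger_force())
im=r.get_image("wrist");save(im,"w3");im=r.get_image("scene");save(im,"s3")
c=cv2.imread("pics/s3.png")[100:330,130:410];cv2.imwrite("pics/s3c.png",cv2.resize(c,None,fx=2.2,fy=2.2))
a=cv2.imread("pics/w3.png");cv2.imwrite("pics/m3.png",cv2.resize(np.vstack([a,cv2.resize(cv2.imread("pics/s3c.png"),(640,526))]),(400,579)))
print(r.read_t())
E
```

```text
6.5417 False [431.22689666 339.97500306 105.72741107]
0.16805977518898468 59.54559803009033 [-0.73619708  0.36750374  3.11394276] [430.93029358 339.84495312 105.37721071]
[ 0.65701542 -0.2586488  -3.36726118] [ 0.12328619 -0.16374785  0.06281969] 59.28747475147247
[ 0.45203666  0.20314196 -4.73123658] [-0.02037012 -0.00216043  0.000803  ] 59.223307371139526
9.7833
```

View pics/m3.png

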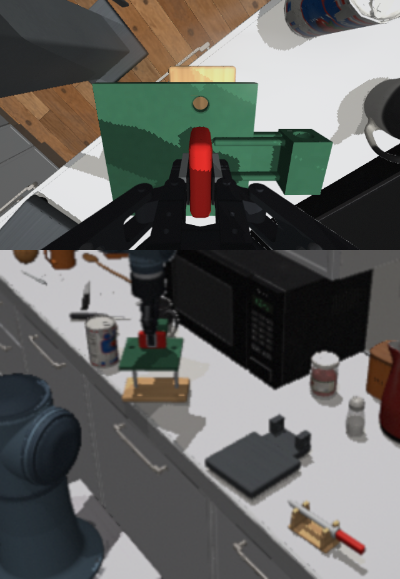

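```bash
python3 - <<'E'
from h import *
t=.123;p=[441.6+20*np.cos(t),-25.3+20*np.sin(t)]
r.move_linear(p+[205],down(t).tolist(),v=200)
r.move_linear(p+[170],v=100);r.wait(.2)
tcp=r.read_tcp_pos();print(tcp)
im=r.get_image("wrist");save(im,"w4")
zk=tcp[2]-91.4+15
for k,z in dict(knuckle=zk,hinge_centre=45,plate_handle=zk+22).items():
    for x in r.mark_of(im,k)[:1]:print(k,round(x["conf"],2),np.round(x["uv"]),np.round(atz(im,x["uv"],z),1))
c,s=np.cos(t),np.sin(t)
print("expected knuckle",tcp[0]+85*c,tcp[1]+85*s, proj(im,[tcp[0]+85*c,tcp[1]+85*s,zk]))
g=im["pixels"].copy()
bx=[PLATE[0],PLATE[2]]
for B,pp,z,col in((bx,[tcp[0]-20*c,tcp[1]-20*s,t],tcp[2]-91.4,[255,0,0]),(BASE,[441.6,-25.3,t],0,[255,255,0])):
    g[cv2.Canny((render(im,B,pp,z)*255).astype(np.uint8),50,150)>0]=col
im["pixels"]=g;save(im,"w4o");print(r.read_t())
E
```

```text
[462.01027438 -22.98265205 170.86096383]
knuckle 0.83 [478. 256.] [546.4 -12.8  94.5]
hinge_centre 0.66 [445. 220.] [547.4 -12.4  45. ]
plate_handle 0.98 [320. 279.] [461.3 -22.9 116.5]
expected knuckle 546.3681021101205 -12.553994395726686 [478.11399557 255.84264662]
12.65
```

View pics/w4o.png

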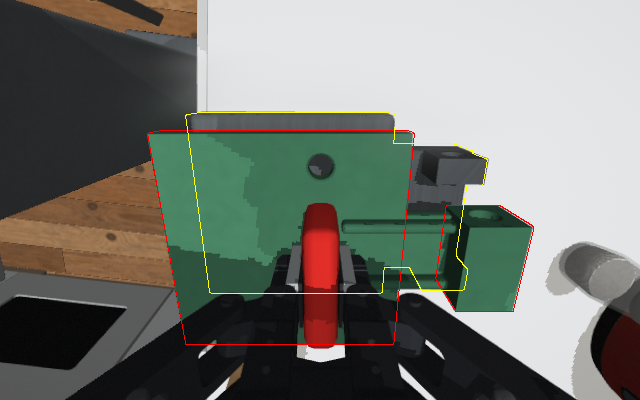

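```bash
python3 - <<'E'
from h import *
p=[461.45,-22.85]
r.move_linear(p+[130],v=80);print(r.read_tcp_pos(),r.read_wrist_force())
print(r.move_linear(p+[118.5],v=15,threshold=5),r.read_tcp_pos(),r.read_wrist_force())
r.gripper_open();r.wait(.2)
r.move_linear(p+[210],v=150)
# fly to view the pin
b=best([420,-330,300],.16);print(b[0])
r.move_pose([430,-330,300],b[1])
im=r.get_image("wrist");save(im,"w5");print(np.round(im["xyz"]))
for k,z in dict(hinge_pin=42,pin_handle=42,knuckle=45,hinge_centre=45,top_plate=30).items():
    for x in r.mark_of(im,k)[:1]:print(k,round(x["conf"],2),np.round(x["uv"]),np.round(atz(im,x["uv"],z),1))
print(r.read_t())
E
```

```text
[461.63174137 -22.91038035 130.07995713] [ 0.31146126  0.0083009  -3.9505221 ]
True [461.52037921 -22.85857539 121.35561946] [-0.21336198  0.42078471  4.15229422]
1.0383709057119388
[ 417. -248.  369.]
hinge_pin 0.91 [325.  88.] [ 419.3 -240.5   42. ]
pin_handle 0.97 [323. 169.] [ 431.  -322.7   42. ]
knuckle 0.34 [322. 169.] [ 430.1 -322.6   45. ]
hinge_centre 0.42 [328.  86.] [ 422.1 -238.2   45. ]
17.05
```

View pics/w5.png

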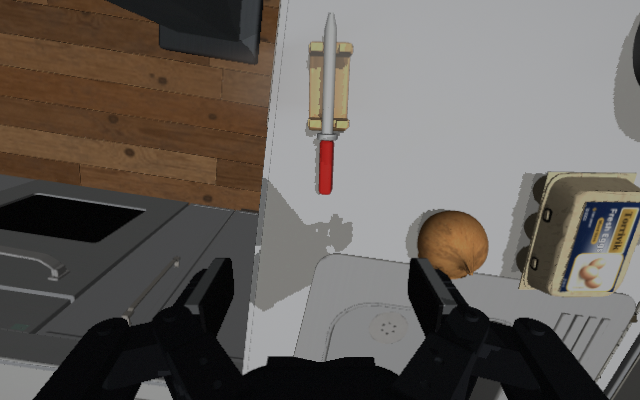

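```bash
python3 - <<'E'
from h import *
im=r.get_image("wrist")
p,e=fit(im,red(im).astype(float),[PIN[0]],[419.3,-240.5,1.712],42);print(p,e)
u=np.array([np.cos(p[2]),np.sin(p[2])]);print("handle",p[:2]-82*u)
tp=r.get_image("top")
m=cv2.morphologyEx((red(tp)|green(tp)).astype(np.uint8),cv2.MORPH_CLOSE,np.ones((5,5)))
pl,e=fit(tp,m.astype(float),PLATE,[441.6,-25.3,.123],30,15);print("plate",pl,e)
k=r.mark_of(tp,"knuckle")[0];print(k["conf"],atz(tp,k["uv"],45),r.read_t())
E
```

```text
[ 420.3843735  -238.07248712    1.7279605 ] 0.15865941090092425
handle [ 433.21884619 -319.06184636]
plate [ 4.38895142e+02 -2.66137868e+01  1.21790241e-01] 0.04848107488120597
0.71 [537.11060772  -3.90517591  45.        ] 17.2
```

```bash
python3 - <<'E'
from h import *
t=1.716;u=np.array([np.cos(t),np.sin(t)]);g=np.array([431.9,-321.2])-4*u
print(r.read_t());q=best([*g,200],t-np.pi/2)
r.move_pose([*g,150],q[1])
print(r.move_linear([*g,97],v=80,threshold=10))
r.close_gripper(100);z=r.read_tcp_pos();print(z,r.read_opening(),r.read_finger_force(),r.read_wrist_force())
r.move_linear([*g,160],v=100)
tb=.123;b=np.array([-np.sin(tb),np.cos(tb)]);H=np.array([545.8,-12.4])
s=H-(86+135)*b
r.move_linear([*s,160],down(tb).tolist() if abs(q[1][0]-down(t-np.pi/2)[0])<1e-6 else down(tb+np.pi).tolist(),v=200)
r.move_linear([*s,z[2]+3],v=100);r.wait(.2)
print(r.read_tcp_pos(),s,r.read_wrist_force())
im=r.get_image("wrist");save(im,"w6");save(r.get_image("scene"),"s6")
for k in("hinge_pin","pin_handle","hinge_centre","knuckle"):
    for x in r.mark_of(im,k)[:1]:print(k,round(x["conf"],2),np.round(x["uv"]),np.round(atz(im,x["uv"],45),1))
o=im["pixels"].copy()
for B,pp,zz,col in((PIN,[*(H-135*b),tb+np.pi/2],45,[255,0,0]),(BASE,[441.6,-25.3,tb],0,[255,255,0])):
    o[cv2.Canny((render(im,B,pp,zz)*255).astype(np.uint8),50,150)>0]=col
im["pixels"]=o;save(im,"w6o");print(r.read_t())
E
```

```text
17.2
False
[ 433.24520429 -325.08310851   97.38359577] 0.1441681186699155 96.90645217895508 [ 4.97065002  2.72105538 -0.15787453]
[ 573.42125583 -231.98796551  101.31025511] [ 572.9145099 -231.7303521] [ 0.42442955 -0.19757228 -1.35346252]
hinge_pin 0.77 [324.  81.] [ 563.7 -145.3   45. ]
pin_handle 0.88 [318. 270.] [ 571.2 -228.4   45. ]
knuckle 0.67 [ 79. 217.] [ 461.6 -214.7   45. ]
22.3417
```

View pics/w6o.png

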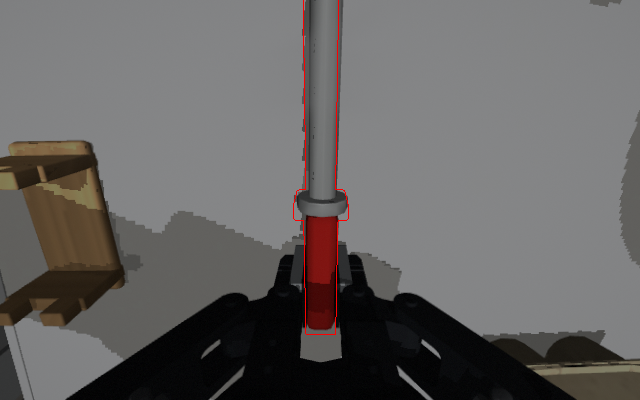

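```bash
python3 - <<'E'
from h import *
im=r.get_image("wrist");f=im["fx"]
tb=.123;b=np.array([-np.sin(tb),np.cos(tb)]);H=np.array([545.8,-12.4])
px=im["pixels"].astype(int)
for X in(-40,-20,-5,0,10,20):
    P=np.r_[H+(X-135)*b,45];c=proj(im,P)
    if not 0<=c[1]<400: continue
    w=[np.linalg.norm(proj(im,P+np.r_[6*np.cos(tb),6*np.sin(tb),0]*k)-c) for k in(-1,1)]
    row=px[int(round(c[1])),280:365].sum(1)//3
    print(X,np.round(c,1),np.round(w,1));print(row.tolist())
c=cv2.imread("pics/s6.png")[200:320,290:410];cv2.imwrite("pics/s6c.png",cv2.resize(c,None,fx=5,fy=5,interpolation=cv2.INTER_CUBIC))
E
```

```text
-40 [321.4 184.8] [14.1 14.1]
[134, 133, 133, 133, 133, 133, 134, 134, 134, 134, 133, 134, 134, 133, 134, 133, 133, 134, 134, 133, 134, 134, 130, 96, 96, 96, 96, 94, 77, 54, 75, 80, 84, 67, 102, 106, 110, 110, 113, 113, 114, 114, 116, 115, 113, 112, 111, 110, 109, 107, 105, 99, 93, 87, 79, 70, 75, 134, 133, 133, 133, 134, 133, 133, 134, 133, 134, 133, 133, 133, 133, 134, 134, 133, 133, 134, 133, 134, 133, 133, 133, 134, 133, 133, 133]
-20 [321.4 137.3] [14.8 14.8]
[133, 133, 133, 133, 134, 133, 134, 133, 134, 133, 133, 133, 134, 133, 134, 133, 134, 134, 133, 133, 134, 130, 74, 75, 75, 75, 76, 75, 73, 45, 69, 77, 83, 91, 99, 103, 107, 111, 114, 115, 115, 116, 117, 119, 117, 114, 113, 112, 111, 110, 109, 107, 103, 97, 92, 86, 77, 65, 91, 134, 133, 133, 133, 134, 133, 133, 133, 134, 133, 134, 133, 134, 133, 133, 133, 134, 133, 133, 133, 133, 133, 134, 133, 133, 133]
-5 [321.5  98.5] [15.4 15.4]
[132, 131, 131, 131, 131, 132, 131, 132, 131, 132, 131, 131, 131, 131, 131, 131, 131, 131, 132, 130, 130, 131, 129, 87, 87, 87, 87, 88, 86, 67, 80, 86, 91, 96, 100, 104, 107, 110, 113, 115, 117, 
[... 830 characters left out ...]
, 84, 87, 91, 86, 100, 104, 106, 110, 112, 115, 118, 118, 118, 120, 120, 119, 117, 115, 114, 112, 112, 112, 111, 107, 104, 101, 96, 93, 88, 83, 114, 130, 131, 130, 130, 131, 130, 131, 130, 131, 131, 131, 131, 130, 130, 131, 131, 130, 131, 131, 131, 131, 131, 131]
20 [321.6  26.8] [16.4 16.4]
[132, 131, 132, 131, 131, 131, 131, 132, 131, 132, 131, 131, 132, 132, 131, 131, 131, 132, 131, 131, 131, 132, 131, 131, 77, 77, 76, 77, 77, 49, 55, 72, 77, 83, 88, 94, 98, 101, 104, 108, 111, 114, 117, 118, 118, 120, 120, 117, 116, 115, 112, 111, 111, 110, 109, 106, 103, 98, 96, 92, 86, 79, 102, 130, 130, 130, 130, 130, 130, 130, 130, 130, 130, 130, 130, 131, 130, 130, 130, 130, 130, 130, 130, 130, 131]
```

View pics/s6c.png

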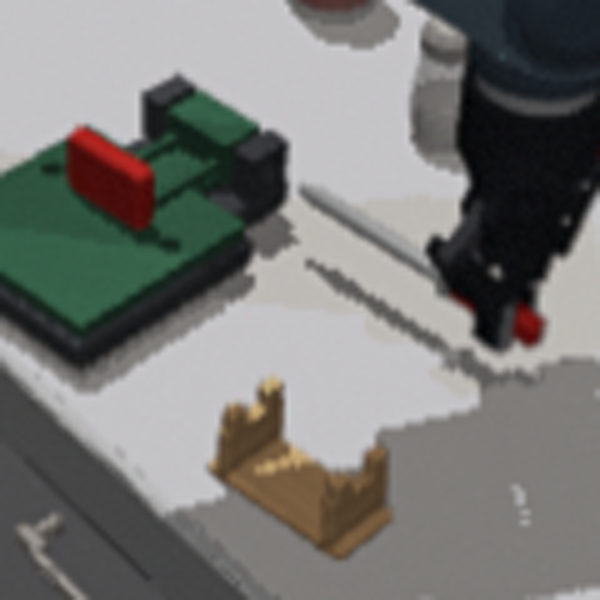

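```bash
python3 - <<'E'
from h import *
tb=.123;b=np.array([-np.sin(tb),np.cos(tb)]);H=np.array([545.8,-12.4])
q0=R.from_quat(r.read_ee_rot());d=.0
for k in(0,np.pi):
    if (q0.inv()*R.from_quat(down(tb+k))).magnitude()<.5: q=down(tb+.014+k).tolist()
z=100.4
def go(back,**k):
    s=H-(86+back)*b;f=r.move_linear([*s,z],**k);p=r.read_tcp_pos()
    print(back,f,"along",round(float((np.array(p[:2])-H)@b)+86,1),"z",round(p[2],1),np.round(r.read_wrist_force(),1),round(r.read_t(),1));return f
go(130,rotation=q,v=80)
go(105,v=50,threshold=12) or go(60,v=40,threshold=12) or go(25,v=40,threshold=15) or go(-8,v=25,threshold=15)
E
```

```text
130 False along -129.5 z 100.2 [ 1.3  1.  -0.9] 22.6
105 False along -104.9 z 100.5 [ 0.7  0.7 -1.4] 23.3
60 False along -60.2 z 100.4 [ 0.7 -0.2 -1.6] 24.6
25 False along -25.2 z 100.5 [-0.1 -1.1 -2.5] 25.6
-8 True along -0.9 z 100.5 [ 0.1 -2.5 -0.2] 26.6
```

```bash
python3 - <<'E'
from h import *
tb=.123;b=np.array([-np.sin(tb),np.cos(tb)]);H=np.array([545.8,-12.4])
print(r.move_linear([*(H-76*b),100.4],v=15,threshold=12),(np.array(r.read_tcp_pos()[:2])-H)@b+86,r.read_wrist_force())
im=r.get_image("wrist");save(im,"w7")
E
```

```text
True -0.6296318980734696 [ 0.40696803 -2.30671599 -0.23304109]
```

View pics/w7.png

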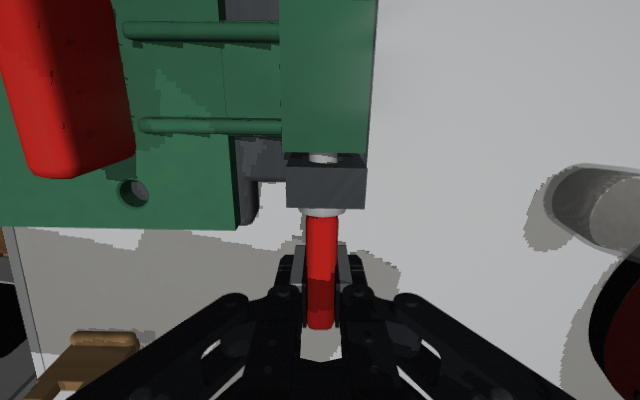

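```bash
python3 - <<'E'
from h import *
r.gripper_open();r.wait(.2);p=r.read_tcp_pos()
r.move_linear([p[0],p[1],250],v=150);r.move_linear([530,-150,330],v=200);r.wait(.3)
im=r.get_image("wrist");save(im,"w8")
for k in("hinge_pin","pin_handle","knuckle","hinge_centre"):
    for x in r.mark_of(im,k)[:1]:print(k,round(x["conf"],2),np.round(x["uv"]),np.round(atz(im,x["uv"],44),1))
print(r.read_t())
E
```

```text
pin_handle 0.67 [345. 123.] [549.3 -96.9  44. ]
knuckle 0.63 [353.  39.] [543.4 -11.5  44. ]
30.1917
```

View pics/w8.png

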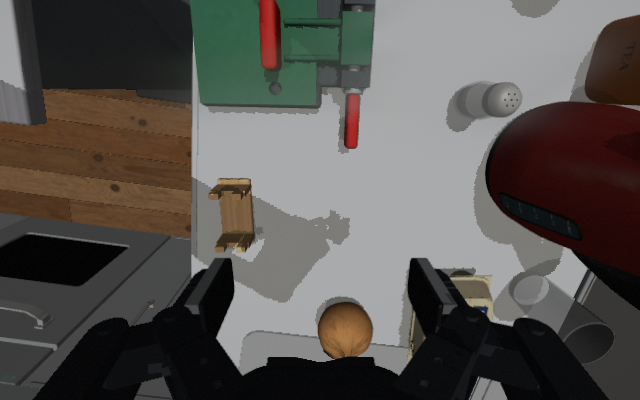

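```bash
python3 - <<'E'
from h import *
print(r.hand_in())
E
```

```text
the job is handed in; nothing more can be done
None
```

The press is back together and handed in at about 30 s: in the last pictures the plate lies flat with its knuckle between the lugs, the pin is threaded through with its collar against the outer lug, and both are let go. The hand-in returned no verdict.

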